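# Square up a deep-well plate and push it into the plate sealer

## Robot

A 6-joint arm with a two-finger parallel gripper is mounted at the origin on the work surface. World frame = base frame: x ahead of the robot, y to its left, z up, the work surface at z = 0. Lengths are in m, angles in rad, forces in N, time in s.
With the tool pointing down it reaches from about 0.275 to 0.75 m from the base axis. Payload 10.2 kg.
Tool frame: the origin (TCP) lies midway between the tips of the shut fingers; the grasp point (between the pads) lies 19 mm behind it (ctrl.hold_point_z is the z of the grasp point in the tool frame, in m); z points along the fingers, y is the direction in which the jaws open and shut (so a half turn about z gives the same grasp; the last joint's range is limited). The gripper opens to 85 mm and grips with 20 to 120 N. Pads are 22 mm wide; open, the fingers measure 114 mm over their backs; the gripper's body (76 mm by 85 mm) begins 54 mm behind the grasp point. The pads swing forward as they close: fully open they stand 13 mm farther back than shut.
Start: joints at [-1.445, 0.313, 1.498, -0, 1.331, -0.223], TCP at [0.179, -0.493, 0.231] pointing down, gripper open.
Joint ranges: [-2.94, 2.94], [-0.97, 2.17], [0.19, 2.56], [-1.23, 4.37], [0.02, 3.11], [-2.88, 2.88]. Speed limits (rad/s): [2.39, 2.39, 3.01, 3.14, 3.14, 3.14].

## Interface

Orientations are given as a rotation vector (axis times angle).
In Python, from rig import ctrl gives the robot as it stands.
- The arm moves only by the shell command python3 -m jog 'ROWS' [FORCE]. ROWS is JSON, a list of rows, each an object with "rot": the turn, a rotation vector about the tool's x, y, z normalised to -1 to 1, where 1 is 0.08 rad, a list of three; "linear": the shift along the tool's x, y, z normalised to -1 to 1, where 1 is 0.025 m, a list of three; "hand": the opening, from 0 (shut) to 1 (fully open). In form: [{"rot": [ax, ay, az], "linear": [tx, ty, tz], "hand": hand}, ...]. A call has 1 to 20 rows; each row shifts and turns the commanded pose from where the row before left it, along the tool's axes as they then stand; what a row does not reach is not made up. A row lasts 1/12 s, in which the tool goes at most 41.7 mm and 7.16 degrees, less where a joint would pass 70% of its speed; a pose out of reach is approached as far as the arm can. A call with a number of a shift or a turn outside -1 to 1 is refused whole. A call with a gripper value outside its range is refused whole. The fingers move at their own pace and stop on an object; FORCE is the grip in N (left out, the last holds). Time passes only in rows, so rows that do not move let the fingers close. It gives the time, the measured TCP pose, the force and the opening at its end, in the units of the state.
- ctrl.state(): the state, without advancing time (a new reading comes with each control period).
- ctrl.capture(name): name is "side" or "top" or "wrist"; returns the picture (480x640x3 uint8, red, green, blue); there is no depth.
- ctrl.camera_params(name): a dict with "fovy" (degrees; the focal length in pixels is half the picture's height over the tangent of half this angle, whatever the lens; pixels are square), "cx", "cy" (the principal point, pixels), "R" (3x3) and "t" (3): a world point X has camera coordinates R X + t. Camera axes: x right, y down, z forward; pixel columns grow to the right and rows downward; lengths in m; the calibration is good to about 2 mm. A picture is of the moment at which its call begins: read the wrist's pose just before it. camera_params takes no time and is no camera call; for the wrist camera it gives the pose at the moment of the call.
- ctrl.job_done(): hands the job in, once; it reports no verdict.
The state is a dict: "time": time; "joints": joint angles; "joint_vel": joint speeds; "joint_torque": joint torques, N m; "tool_pos": TCP position; "tool_rot": TCP orientation; "ft_force": force on the tool from outside, world axes, zero at the start; "torque": the same for the moment, N m; "gripper_width": finger opening in m.
Only numpy, scipy, OpenCV 4.12 (cv2) and the standard library are available. Lean on these libraries where they do the work, as an engineer would, in place of code of your own. Each camera call takes 0.05 s, during which the arm holds its last target.

## Task

The deep-well plate has been set down crooked on the pulled-out carriage of the plate sealer. Push it along the carriage into the corner until it sits square and snug against both the back fence and the side fence, then push the carriage fully home into the sealer. Only push: never lift or tip the plate, and leave the other things on the bench undisturbed.

Things in the scene. Friction and masses are not known exactly. Their poses are not given: they have to be found in the camera images.
- plate_mid (a point): The white 96-well deep-well plate standing loose on the sealer's carriage, wells up. A solid block to the touch: 85.5 mm along its x, 127.8 mm along its y, 44 mm high, 150 to 310 g, slippery on the deck. This point is its centre, half-way up (22 mm above the deck it stands on). It starts 25 to 75 mm short of its place towards the back fence, 15 to 40 mm towards the side fence, turned up to 11 degrees.
- carriage_nest (a point): Where plate_mid lies when the plate sits snug in the carriage's corner; moves with the carriage. x axis: level, into the sealer (the way the carriage slides in); y: to the left when facing the sealer; z up. The level dark-grey deck's top is 22 mm below this point, 50 mm above the bench; it reaches 128 mm from here to -x, 71 mm to -y, 109 mm to +y. Its -x and +y sides have no fence.
- back_fence (a point): Middle of the top edge of the back fence's inner face: a bright steel strip, 11 mm high, 180 mm long along carriage y, across the deck's inner end. The plate's 127.8 mm side lies flat against it when seated, so the plate is pushed to +x. Same axes as carriage_nest.
- side_fence (a point): Middle of the top edge of the side fence's inner face: a bright steel strip, 11 mm high, 110 mm long along carriage x, on the deck's -y edge. The plate's 85.5 mm side lies flat against it when seated, so the plate is pushed to -y. Same axes as carriage_nest.
- carriage_front (a point): Centre of the front face of the carriage's black grip bar, 130 mm wide (along carriage y) and 26 mm high, 35 mm above the bench; free space in front of it and under it. Same axes as carriage_nest. Push here along +x to slide the carriage in.
- carriage (a joint): How far the carriage has been slid into the sealer, m: 0 = fully out, 0.150 = fully home against its end stop. It starts 0 to 20 mm in. A stiff slide: it needs about 8 N to move and stays where it is left.
- sealer: The plate sealer, fixed to the bench: cream housing 240 mm wide, 280 deep, 223 high (yoke and film roll above its rear, to 315 mm). Origin on the bench under the middle of its front face; x axis into the machine. Mouth 196 mm wide, roof 117 mm up. The base juts 60 mm out in front, 32 mm high, under the carriage. With the carriage home the grip bar's face stands 87 mm in front of the housing.
- tip_box: Bystander, loose, not part of the job: pipette-tip box: blue base, pale-blue lid, 121 x 83 mm, 73 mm high. Origin at the centre of its underside.
- slide_box: Bystander, loose, not part of the job: flat closed red microscope-slide box with a white card on its lid, 192 x 117 mm, 35 mm high. Origin at the centre of its underside.
- media_bottle: Bystander, loose, not part of the job: amber glass bottle with an orange cap and a paper label, 72 mm diameter, 155 mm high. Origin at the centre of its underside.
- flask: Bystander, loose, not part of the job: small glass conical flask with a dark rubber stopper, 84 mm diameter at the foot, 134 mm high. Origin at the centre of its underside.
- tube_rack: Bystander, loose, not part of the job: green tube rack, 75 x 150 mm (x, y), holding four capped tubes, 100 mm high over the caps. Origin at the centre of its underside.
- pipette: Bystander, loose, not part of the job: grey single-channel pipette lying on the bench, about 250 mm long along its x axis, 30 mm wide, 26 mm high. Origin at the centre of its underside.
- reagent_jar: Bystander, loose, not part of the job: white plastic jar with a purple cap, 57 mm diameter, 112 mm high. Origin at the centre of its underside.
Mind the look-alikes: they are no part of the job. What is meant by the part that bears plate_mid is not pink, and is the larger of those in its own colour.

How it is judged:
On the way, in this order (a step that is already met when the one before it is completed fails the run):
1. the plate sits square in the corner of the carriage, against both fences (x of plate_mid in the frame of carriage_nest between -0.003 and 0.003 m and y of plate_mid in the frame of carriage_nest between -0.003 and 0.003 m and z of plate_mid in the frame of carriage_nest between -0.004 and 0.004 m and angle between the x axis of plate_mid and the x axis of carriage_nest, either way round below 0.035 rad), for 0.2 s.
2. the carriage is fully home in the sealer (value of joint carriage above 0.146 m), for 0.2 s.
At the end, for the whole second after the job is handed in: The plate is at rest flat on the carriage, its centre within 3 mm of the snug position against each fence and square to them within 2 degrees, and the carriage is home to within 4 mm (all of step 1 and value of joint carriage above 0.146 m and linear speed of plate below 0.01 m/s); the robot touches nothing.
It fails at once if the plate is lifted or tipped (over 10 mm off the deck, or 0.2 rad) (z of plate_mid in the frame of carriage_nest above 0.01 m or angle between plate_mid's own z axis and vertical above 0.2 rad).
It fails at once if another thing on the bench is moved by more than 20 mm, or knocked over (distance of any of tip_box, slide_box, media_bottle, flask, tube_rack, pipette, reagent_jar from where it was at the start of the episode above 0.02 m or angle between any of tip_box, slide_box, media_bottle, flask, tube_rack, pipette, reagent_jar's own z axis and vertical above 0.4 rad).
It also fails if it takes over 61 s, if anything falls off the work surface, if the arm or the gripper's body presses on something with over 40 N, if the wrist force passes 120 N, or if a joint passes its speed limit or range.

## Working session

There is one attempt and no reset: what is moved stays moved. The work goes in short steps, Python scripts to look and compute and a shell command to move; the robot and the scene stay as the last step left them, time stands still between calls to the robot, and variables do not carry over. Pictures are saved under pics/ and viewed, and the job is handed in when it is done.

```bash
ls; mkdir -p pics
python3 - <<'E'
from rig import ctrl
import cv2
print(ctrl.state())
for n in("side","top","wrist"):
    p=ctrl.camera_params(n);print(n,p)
    cv2.imwrite(f"pics/{n}0.png",ctrl.capture(n)[:,:,::-1])
E
```

```text
pics
{'time': 0.0, 'joints': array([-1.44539468e+00,  3.13453505e-01,  1.49847240e+00, -5.74299107e-06,
        1.33102128e+00, -2.23405373e-01]), 'joint_vel': array([-1.54414040e-03,  1.99746859e-04, -1.08552394e-04, -1.81988660e-03,
        8.57008569e-07, -3.00118814e-04]), 'joint_torque': array([-1.05262712e-03, -4.12266040e+01, -2.59744942e+01, -2.77048666e-04,
        4.00652571e-03,  9.53690119e-06]), 'tool_pos': array([ 0.17938204, -0.49311005,  0.23072   ]), 'tool_rot': array([-3.09260235e+00, -5.44898753e-01, -9.54271234e-05]), 'ft_force': array([ 0.3949823 , -0.36766006,  0.58412786]), 'torque': array([0.01133564, 0.06725045, 0.03964016]), 'gripper_width': 0.08547521526301599}
side {'fovy': 42.64056837027218, 'cx': 303.4756494180358, 'cy': 230.96000232039987, 'R': array([[ 0.9904369 , -0.13627814, -0.02151781],
       [-0.10725347, -0.6624268 , -0.74140909],
       [ 0.08678388,  0.73662678, -0.67070824]]), 't': array([-0.50612009,  0.09847359,  1.52199202])}
top {'fovy': 52.85865470936741, 'cx': 317.88561739615943, 'cy': 235.15505197310733, 'R': array([[ 0.00393794, -0.99993558,  0.01064577],
       [-0.99547938, -0.0049302 , -0.09484982],
       [ 0.09489619, -0.01022413, -0.99543467]]), 't': array([0.01079487, 0.53251311, 1.33830118])}
wrist {'fovy': 65.55212612878933, 'cx': 318.53501329229704, 'cy': 238.48909819200261, 'R': array([[ 0.34192377, -0.93972685, -0.00125814],
       [-0.89523153, -0.32614047,  0.30363285],
       [-0.28574227, -0.10269296, -0.95278828]]), 't': array([-0.52334925, -0.04050205,  0.37985915])}
```

View pics/side0.png

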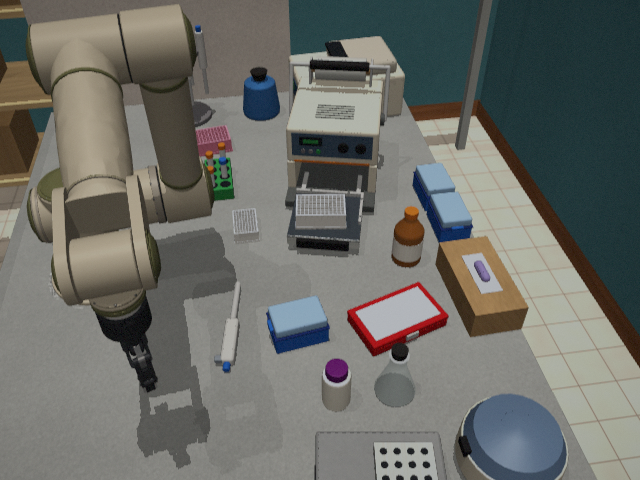

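View pics/top0.png

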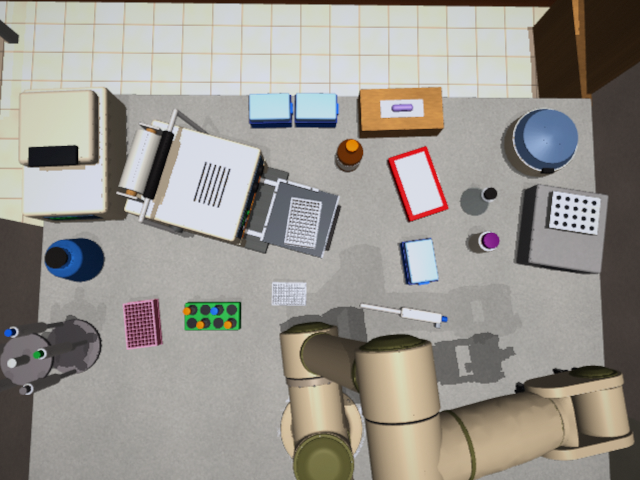

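View pics/wrist0.png

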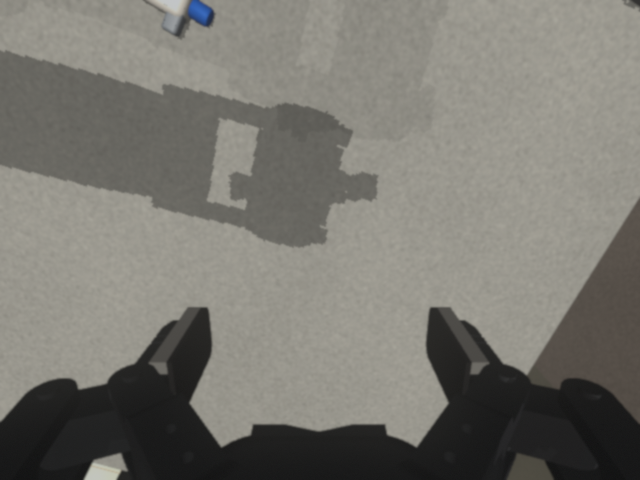

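Run:
```python
import cv2
a=cv2.imread("pics/top0.png")[150:270,235:355]
cv2.imwrite("pics/top0c.png",cv2.resize(a,None,fx=5,fy=5,interpolation=cv2.INTER_CUBIC))
a=cv2.imread("pics/side0.png")[155:260,275:395]
cv2.imwrite("pics/side0c.png",cv2.resize(a,None,fx=5,fy=5,interpolation=cv2.INTER_CUBIC))
```

```text
(no output)
```

View pics/top0c.png

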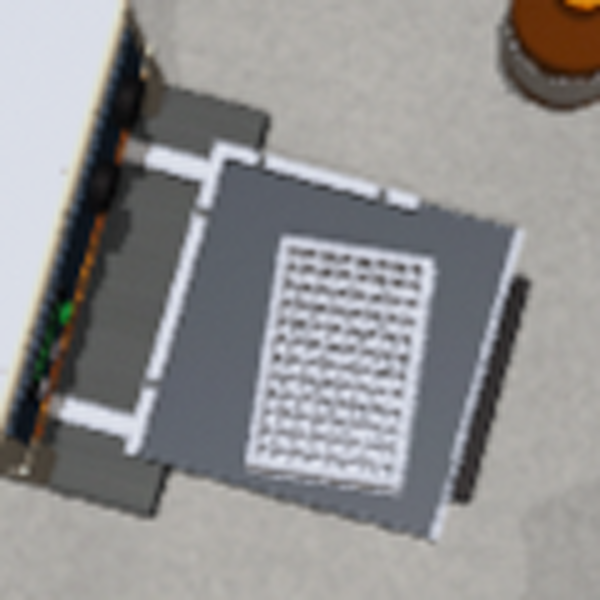

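View pics/side0c.png

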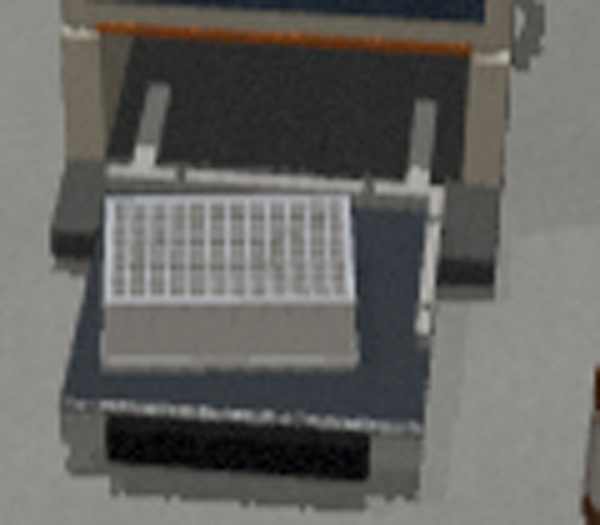

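```bash
cat > h.py <<'E'
import numpy as np,cv2
from rig import ctrl
def ray(p,u,v):
    f=240/np.tan(np.radians(p["fovy"]/2))
    d=np.array([(u-p["cx"])/f,(v-p["cy"])/f,1.])
    R=np.array(p["R"]);t=np.array(p["t"]);return -R.T@t,R.T@d
def cast(p,uv,z):
    c,d=ray(p,*uv);return c+d*(z-c[2])/d[2]
def proj(p,X):
    f=240/np.tan(np.radians(p["fovy"]/2));q=np.array(p["R"])@np.array(X)+np.array(p["t"])
    return np.array([p["cx"]+f*q[0]/q[2],p["cy"]+f*q[1]/q[2]])
def edge(g,a,b,w=4,n=30,sgn=0):
    """refine line a-b by strongest gradient along the normal; returns 2 end points"""
    a=np.float32(a);b=np.float32(b);d=(b-a)/np.linalg.norm(b-a);nn=np.array([-d[1],d[0]])
    s=np.arange(-w,w+.01,.2);P=[]
    for k in np.linspace(.06,.94,n):
        c=a+(b-a)*k;q=c+s[:,None]*nn
        v=cv2.remap(g,q[:,0].astype(np.float32).reshape(1,-1),q[:,1].astype(np.float32).reshape(1,-1),cv2.INTER_LINEAR)[0]
        v=np.convolve(v,np.ones(5)/5,'same');gr=np.gradient(v);gr[:3]=0;gr[-3:]=0
        gr=np.abs(gr) if sgn==0 else np.clip(sgn*gr,0,None)
        i=gr.argmax();P.append(c+s[i]*nn)
    P=np.float32(P);vx,vy,x,y=cv2.fitLine(P,cv2.DIST_HUBER,0,.01,.01).ravel()
    o=np.array([x,y]);dd=np.array([vx,vy]);r=np.abs((P-o)@np.array([-vy,vx]))
    return o+dd*((a-o)@dd),o+dd*((b-o)@dd),np.median(r)
E
python3 - <<'E'
from h import *
p=ctrl.camera_params("top");g=cv2.imread("pics/top0.png",0).astype(np.float32)
C=lambda x,y:(x/5+235-.4,y/5+150-.4)
L={"back":(C(206,215),C(160,375),.061),"side":(C(265,168),C(378,197),.061),
"pl_in":(C(280,235),C(247,465),.094),"pl_out":(C(437,258),C(405,485),.094),"pl_R":(C(280,235),C(437,258),.094),
"deckfront":(C(522,235),C(433,538),.05),"decky+":(C(150,455),C(430,540),.05),"bar":(C(528,280),C(468,500),.061)}
for k,(a,b,z) in L.items():
    a,b,r=edge(g,a,b,2.0);A=cast(p,a,z);B=cast(p,b,z)
    an=np.degrees(np.arctan2(*(B-A)[1::-1]))
    print(k,a.round(1),b.round(1),r.round(2),A.round(4),B.round(4),"ang",an.round(2),"len",np.linalg.norm(B-A).round(4))
print(-np.array(p["R"]).T@p["t"])
E
```

```text
back [276.  192.7] [266.8 224.6] 0.17 [0.6467 0.13   0.061 ] [0.5574 0.1543 0.061 ] ang 164.75 len 0.0926
side [287.6 183.2] [310.1 189.4] 0.17 [0.6737 0.0981 0.061 ] [0.6564 0.0357 0.061 ] ang -105.42 len 0.0648
pl_in [290.6 196.6] [283.5 242.5] 0.16 [0.6301 0.088  0.094 ] [0.5057 0.1058 0.094 ] ang 171.85 len 0.1257
pl_out [321.9 201.2] [314.8 246.5] 0.14 [0.6181 0.0033 0.094 ] [0.4954 0.0219 0.094 ] ang 171.36 len 0.124
pl_R [290.6 196.4] [322.  201.3] 0.16 [0.6306 0.0879 0.094 ] [0.6178 0.0032 0.094 ] ang -98.64 len 0.0857
deckfront [339.3 196.7] [322.1 257.5] 0.16 [ 0.6384 -0.0461  0.05  ] [0.4683 0.0015 0.05  ] ang 164.35 len 0.1766
decky+ [264.2 242.1] [320.4 258.2] 0.11 [0.51   0.1619 0.05  ] [0.4662 0.0062 0.05  ] ang -105.73 len 0.1618
bar [340.6 205.7] [328.8 249.8] 0.13 [ 0.6112 -0.0489  0.061 ] [ 0.489  -0.0165  0.061 ] ang 165.16 len 0.1265
[0.40306363 0.02710253 1.38258524]
```

The top view shows three well plates:
- A white one on the carriage, at about (303,222).
- A smaller white one on the bench, at (289,293).
- A pink one, at (142,323).

The plate on the carriage is the one meant: it is white, larger than the other white plate, and stands on the deck, as the enlarged crop confirms. From the measurements it needs about +52 mm in x, -33 mm in y and -6.9° of turn.

I'll move with the fingers open and the jaws along carriage y, so that both fingers push the front face and square the plate.

```bash
cat > w.py <<'E'
# usage: w.py : tool pose in carriage coordinates (yaw axis 74.6deg) ; optional target xc yc z yaw(deg of tool x rel. carriage x)
import sys
from h import *
from scipy.spatial.transform import Rotation as Ro
A=np.radians(74.6);xc=np.array([np.cos(A),np.sin(A),0]);yc=np.array([-np.sin(A),np.cos(A),0])
s=ctrl.state();R=Ro.from_rotvec(s["tool_rot"]).as_matrix();p=s["tool_pos"]
print("t%.2f"%s["time"],"xc,yc,z",(p@xc).round(4),(p@yc).round(4),p[2].round(4),"toolx",(R[:,0]@xc).round(3),(R[:,0]@yc).round(3),"tilt z",R[:,2].round(3),"F",(s["ft_force"]@xc).round(1),(s["ft_force"]@yc).round(1),s["ft_force"][2].round(1),"w",s["gripper_width"].round(3),"q6 %.2f"%s["joints"][5])
if len(sys.argv)>1:
    x,y,z,w=map(float,sys.argv[1:5]);T=x*xc+y*yc+np.array([0,0,z])
    print("units now", (R.T@(T-p)/.025).round(2))
    b=A+np.radians(w);Rt=np.array([[np.cos(b),np.sin(b),0],[np.sin(b),-np.cos(b),0],[0,0,-1]])
    rv=Ro.from_matrix(R.T@Rt).as_rotvec();print("rot units",(rv/.08).round(2),"then linear",(Rt.T@(T-p)/.025).round(2))
E
python3 -m jog '[{"rot":[0,0,0],"linear":[0.5,-0.32,0],"hand":1},{"rot":[0,0,0],"linear":[1,-0.64,0],"hand":1},{"rot":[0,0,0],"linear":[1,-0.64,0],"hand":1},{"rot":[0,0,0],"linear":[1,-0.64,0],"hand":1},{"rot":[0,0,0],"linear":[1,-0.64,0],"hand":1},{"rot":[0,0,0],"linear":[1,-0.64,0],"hand":1},{"rot":[0,0,0],"linear":[1,-0.64,0],"hand":1},{"rot":[0,0,0],"linear":[1,-0.64,0],"hand":1},{"rot":[0,0,0],"linear":[1,-0.64,0],"hand":1},{"rot":[0,0,0],"linear":[1,-0.64,0],"hand":1},{"rot":[0,0,0],"linear":[1,-0.64,0],"hand":1},{"rot":[0,0,0],"linear":[1,-0.64,0],"hand":1},{"rot":[0,0,0],"linear":[1,-0.64,0],"hand":1},{"rot":[0,0,0],"linear":[1,-0.64,0],"hand":1},{"rot":[0,0,0],"linear":[1,-0.64,0],"hand":1},{"rot":[0,0,0],"linear":[1,-0.64,0],"hand":1},{"rot":[0,0,0],"linear":[0.5,-0.32,0],"hand":1}]'
python3 w.py 0.122 -0.5263 0.231 0
```

```text
time: 1.57
tool_pos: [0.4688, -0.1129, 0.2312]
tool_rot: [-3.093, -0.548, -0.0]
ft_force: [0.2, -0.6, 0.1]
gripper_width: 0.0854Traceback (most recent call last):
  File "w.py", line 7, in <module>
    print("t%.2f"%s["time"],"xc,yc,z",(p@xc).round(4),(p@yc).round(4),p[2].round(4),"toolx",(R[:,0]@xc).round(3),(R[:,0]@yc).round(3),"tilt z",R[:,2].round(3),"F",(s["ft_force"]@xc).round(1),(s["ft_force"]@yc).round(1),s["ft_force"][2].round(1),"w",s["gripper_width"].round(3),"q6 %.2f"%s["joints"][5])
                                                                                                                                                                                                                                                         ^^^^^^^^^^^^^^^^^^^^^^^^
AttributeError: 'float' object has no attribute 'round'
```

```bash
sed -i 's/s\["gripper_width"\].round(3)/round(s["gripper_width"],3)/' w.py
python3 w.py 0.122 -0.5263 0.231 0
```

```text
t1.57 xc,yc,z 0.0156 -0.4819 0.2312 toolx 0.581 -0.814 tilt z [ 0.     0.001 -1.   ] F -0.6 -0.3 0.1 w 0.085 q6 0.74
units now [ 3.92 -2.43  0.01]
rot units [-0.000e+00 -1.000e-02 -1.189e+01] then linear [4.26 1.77 0.01]
```

```bash
python3 -m jog '[{"rot":[0,0,-1],"linear":[0,0,0.2],"hand":1},{"rot":[0,0,-1],"linear":[0,0,0.2],"hand":1},{"rot":[0,0,-1],"linear":[0,0,0.2],"hand":1},{"rot":[0,0,-1],"linear":[0,0,0.2],"hand":1},{"rot":[0,0,-1],"linear":[0,0,0.2],"hand":1},{"rot":[0,0,-1],"linear":[0,0,0.2],"hand":1},{"rot":[0,0,-1],"linear":[0,0,0.2],"hand":1},{"rot":[0,0,-1],"linear":[0,0,0.2],"hand":1},{"rot":[0,0,-1],"linear":[0,0,0.2],"hand":1},{"rot":[0,0,-1],"linear":[0,0,0.2],"hand":1},{"rot":[0,0,-1],"linear":[0,0,0.2],"hand":1},{"rot":[0,0,-0.9],"linear":[0,0,0.2],"hand":1},{"rot":[0,0,0],"linear":[0.6,0.35,0],"hand":1},{"rot":[0,0,0],"linear":[0.9,0.35,0],"hand":1},{"rot":[0,0,0],"linear":[0.9,0.35,0],"hand":1},{"rot":[0,0,0],"linear":[0.9,0.35,0],"hand":1},{"rot":[0,0,0],"linear":[0.9,0.35,0],"hand":1},{"rot":[0,0,0],"linear":[0,0,0],"hand":1},{"rot":[0,0,0],"linear":[0,0,0],"hand":1}]'
python3 w.py 0.122 -0.5263 0.053 0
python3 - <<'E'
from h import *
for n in("wrist","top"):
    cv2.imwrite(f"pics/{n}1.png",ctrl.capture(n)[:,:,::-1])
E
```

```text
time: 3.15
tool_pos: [0.5378, -0.0252, 0.171]
tool_rot: [-2.498, -1.905, 0.001]
ft_force: [-1.5, 0.3, 0.7]
gripper_width: 0.0853
t3.15 xc,yc,z 0.1185 -0.5252 0.171 toolx 1.0 0.001 tilt z [-0.001  0.    -1.   ] F -0.1 1.5 0.7 w 0.085 q6 0.00
units now [0.14 0.05 4.72]
rot units [-0.01  0.    0.01] then linear [0.14 0.04 4.72]
```

View pics/wrist1.png

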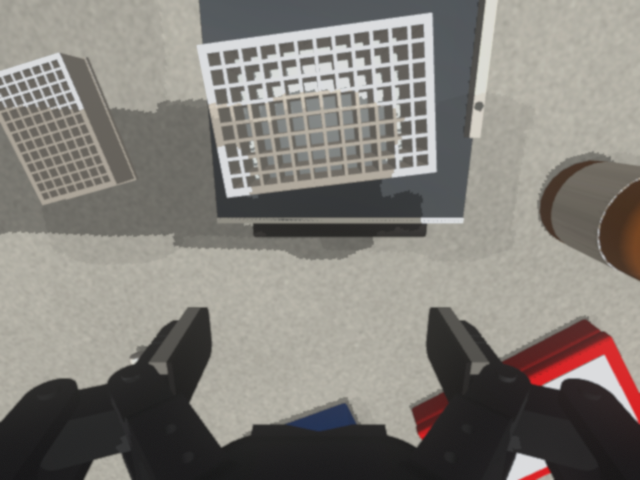

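View pics/top1.png

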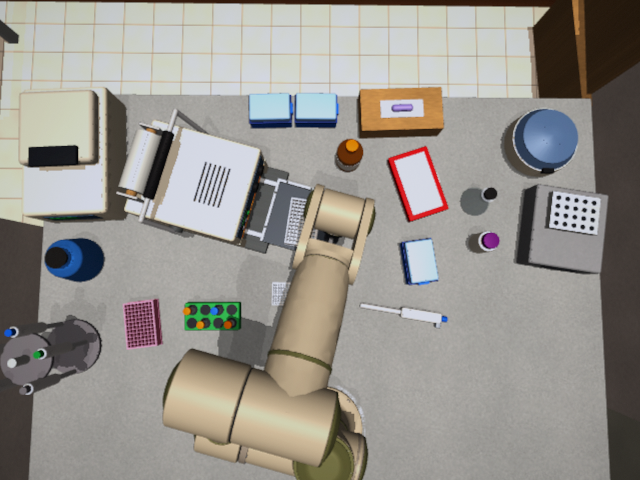

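Run:
```python
from h import *
A=np.radians(74.6);M=np.array([[np.cos(A),np.sin(A)],[-np.sin(A),np.cos(A)]])
p=ctrl.camera_params("wrist")
for n,uv,z in[("plF+",(228,197),.094),("plF-",(436,172),.094),("plB-",(433,13),.094),("plB+",(199,45),.094),("deckF+",(218,219),.05),("deckF-",(463,219),.05),("fence side near",(471,137),.061),("fence side far",(483,0),.061),("bar+",(254,228),.048),("bar-",(426,228),.048)]:
    P=cast(p,uv,z);print(n,(M@P[:2]).round(4))
p=ctrl.camera_params("top")
for n,uv,z in[("slidebox c1",(389,157),.035),("slidebox c2",(407,220),.035),("tipbox c1",(402,242),.073),("tipbox c2",(408,284),.073),("bottle",(349,155),.08),("bottle cap",(352,146),.155)]:
    P=cast(p,uv,z);print(n,(M@P[:2]).round(4))
```

```text
plF+ [ 0.1512 -0.4696]
plF- [ 0.166  -0.5926]
plB- [ 0.248  -0.5832]
plB+ [ 0.2331 -0.4603]
deckF+ [ 0.1261 -0.4502]
deckF- [ 0.126  -0.6293]
fence side near [ 0.1843 -0.6237]
fence side far [ 0.2626 -0.6211]
bar+ [ 0.1187 -0.4758]
bar- [ 0.1186 -0.6034]
slidebox c1 [ 0.019  -0.7794]
slidebox c2 [-0.0763 -0.6181]
tipbox c1 [-0.0725 -0.5493]
tipbox c2 [-0.117  -0.4434]
bottle [ 0.1305 -0.7415]
bottle cap [ 0.1294 -0.746 ]
```

```bash
python3 -m jog '[{"rot":[0,0,0],"linear":[0,0,0.6],"hand":1},{"rot":[0,0,0],"linear":[0,0,1],"hand":1},{"rot":[0,0,0],"linear":[0,0,1],"hand":1},{"rot":[0,0,0],"linear":[0,0,1],"hand":1},{"rot":[0,0,0],"linear":[0,0,0.75],"hand":1},{"rot":[0,0,0],"linear":[0,0,0.4],"hand":1},{"rot":[0,0,0],"linear":[0,0,0],"hand":1},{"rot":[0,0,0],"linear":[0,0,0],"hand":1}]'
python3 w.py 0.142 -0.5263 0.053 0
python3 - <<'E'
from h import *
for n in("wrist",):
    cv2.imwrite(f"pics/{n}2.png",ctrl.capture(n)[:,:,::-1])
E
```

```text
time: 3.92
tool_pos: [0.5381, -0.027, 0.0532]
tool_rot: [2.501, 1.901, 0.0]
ft_force: [-0.6, 0.2, -0.2]
gripper_width: 0.0855
t3.92 xc,yc,z 0.1168 -0.526 0.0532 toolx 1.0 -0.002 tilt z [ 0. -0. -1.] F 0.0 0.6 -0.2 w 0.085 q6 0.00
units now [1.01 0.01 0.01]
rot units [ 0.    0.   -0.02] then linear [1.01 0.01 0.01]
```

View pics/wrist2.png

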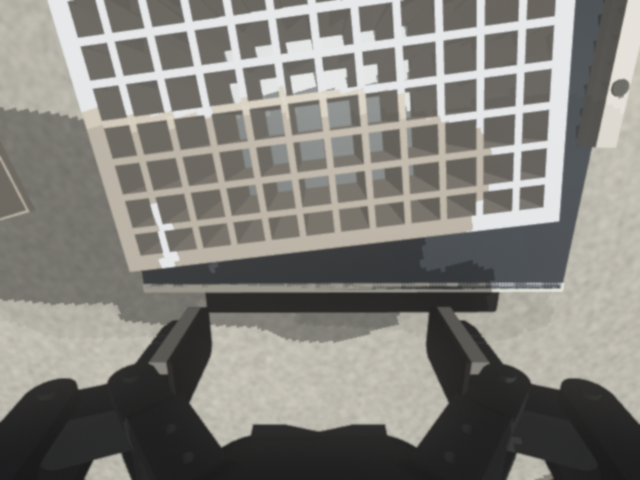

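```bash
python3 -m jog '[{"rot":[0,0,0],"linear":[0.2,0,0],"hand":1},{"rot":[0,0,0],"linear":[0.2,0,0],"hand":1},{"rot":[0,0,0],"linear":[0.2,0,0],"hand":1},{"rot":[0,0,0],"linear":[0.2,0,0],"hand":1},{"rot":[0,0,0],"linear":[0.2,0,0],"hand":1},{"rot":[0,0,0],"linear":[0.2,0,0],"hand":1},{"rot":[0,0,0],"linear":[0.2,0,0],"hand":1},{"rot":[0,0,0],"linear":[0.2,0,0],"hand":1},{"rot":[0,0,0],"linear":[0.2,0,0],"hand":1},{"rot":[0,0,0],"linear":[0.2,0,0],"hand":1},{"rot":[0,0,0],"linear":[0.1,0,0],"hand":1},{"rot":[0,0,0],"linear":[0.1,0,0],"hand":1},{"rot":[0,0,0],"linear":[0.1,0,0],"hand":1},{"rot":[0,0,0],"linear":[0,0,0],"hand":1}]'
python3 w.py 0.2 -0.5263 0.053 0
python3 - <<'E'
from h import *
for n in("wrist",):
    cv2.imwrite(f"pics/{n}3.png",ctrl.capture(n)[:,:,::-1])
E
```

```text
time: 5.13
tool_pos: [0.5534, 0.0292, 0.0525]
tool_rot: [-2.5, -1.902, -0.0]
ft_force: [-0.5, 1.0, -0.3]
gripper_width: 0.0853
t5.13 xc,yc,z 0.1751 -0.5258 0.0525 toolx 1.0 -0.001 tilt z [ 0.  0. -1.] F 0.8 0.7 -0.3 w 0.085 q6 0.11
units now [ 0.99  0.02 -0.02]
rot units [ 0.   -0.   -0.01] then linear [ 0.99  0.02 -0.02]
```

View pics/wrist3.png

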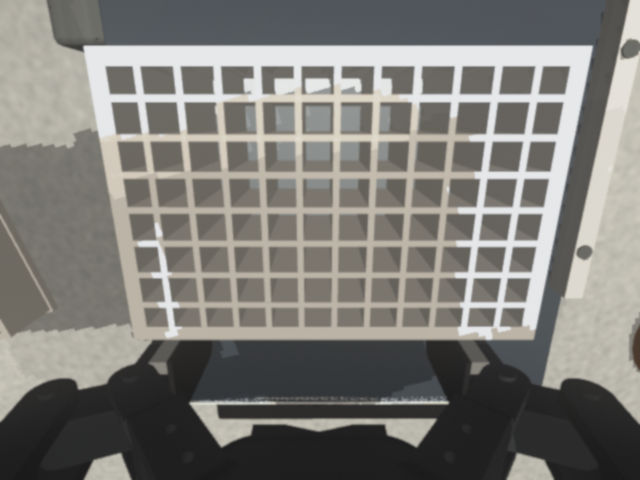

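```bash
python3 -m jog '[{"rot":[0,0,0],"linear":[0.15,0,0],"hand":1},{"rot":[0,0,0],"linear":[0.15,0,0],"hand":1},{"rot":[0,0,0],"linear":[0.15,0,0],"hand":1},{"rot":[0,0,0],"linear":[0.15,0,0],"hand":1},{"rot":[0,0,0],"linear":[0.1,0,0],"hand":1},{"rot":[0,0,0],"linear":[0.1,0,0],"hand":1},{"rot":[0,0,0],"linear":[0,0,0],"hand":1}]'
python3 w.py
python3 - <<'E'
from h import *
for n in("wrist",):
    cv2.imwrite(f"pics/{n}4.png",ctrl.capture(n)[:,:,::-1])
E
```

```text
time: 5.77
tool_pos: [0.5588, 0.0486, 0.0525]
tool_rot: [-2.5, -1.903, -0.0]
ft_force: [-0.4, -0.2, 1.3]
gripper_width: 0.0855
t5.77 xc,yc,z 0.1953 -0.5258 0.0525 toolx 1.0 -0.001 tilt z [ 0.  0. -1.] F -0.3 0.3 1.3 w 0.085 q6 0.15
```

View pics/wrist4.png

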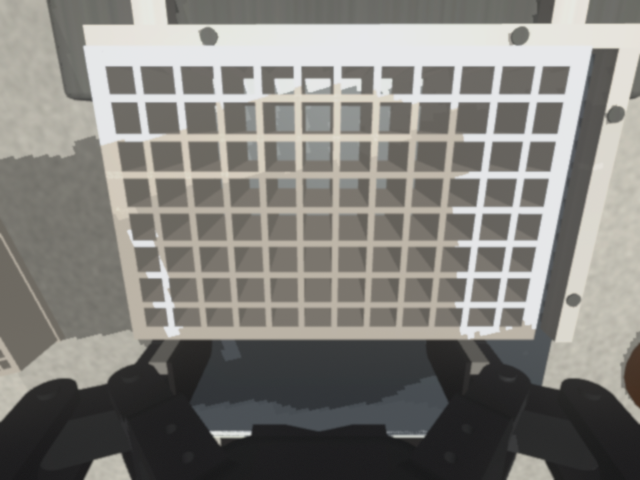

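```bash
python3 -m jog '[{"rot":[0,0,0],"linear":[0.06,0,0],"hand":1},{"rot":[0,0,0],"linear":[0.06,0,0],"hand":1},{"rot":[0,0,0],"linear":[0,0,0],"hand":1}]'; python3 w.py
python3 -m jog '[{"rot":[0,0,0],"linear":[0.06,0,0],"hand":1},{"rot":[0,0,0],"linear":[0.06,0,0],"hand":1},{"rot":[0,0,0],"linear":[0,0,0],"hand":1}]'; python3 w.py
```

```text
time: 6.07
tool_pos: [0.5595, 0.0512, 0.0525]
tool_rot: [2.5, 1.902, 0.0]
ft_force: [0.8, 0.1, 0.0]
gripper_width: 0.0855
t6.07 xc,yc,z 0.1979 -0.5259 0.0525 toolx 1.0 -0.001 tilt z [ 0.  0. -1.] F 0.3 -0.7 0.0 w 0.086 q6 0.15
time: 6.32
tool_pos: [0.5602, 0.0532, 0.0526]
tool_rot: [2.499, 1.903, -0.002]
ft_force: [-1.0, -4.9, 0.5]
gripper_width: 0.0856
t6.32 xc,yc,z 0.2 -0.526 0.0526 toolx 1.0 -0.0 tilt z [-0.    -0.002 -1.   ] F -5.0 -0.3 0.5 w 0.086 q6 0.16
```

```bash
python3 -m jog '[{"rot":[0,0,0],"linear":[-0.2,0,0],"hand":1},{"rot":[0,0,0],"linear":[-0.6,0,0],"hand":1},{"rot":[0,0,0],"linear":[-0.3,0,-0.5],"hand":1},{"rot":[0,0,0],"linear":[0,0,-1],"hand":0.4},{"rot":[0,0,0],"linear":[0,0,-1],"hand":0.4},{"rot":[0,0,0],"linear":[0,0,-1],"hand":0.4},{"rot":[0,0,0],"linear":[0,0,-0.5],"hand":0.4},{"rot":[0,0,0],"linear":[0,0,0],"hand":0.4}]'
python3 -m jog '[{"rot":[0,0,0.6],"linear":[0,0,0],"hand":0.4},{"rot":[0,0,1],"linear":[0,0,0],"hand":0.4},{"rot":[0,0,1],"linear":[0,0,0],"hand":0.4},{"rot":[0,0,1],"linear":[0,0,0],"hand":0.4},{"rot":[0,0,1],"linear":[0,0,0],"hand":0.4},{"rot":[0,0,1],"linear":[0,0,0],"hand":0.4},{"rot":[0,0,1],"linear":[0,0,0],"hand":0.4},{"rot":[0,0,1],"linear":[0,0,0],"hand":0.4},{"rot":[0,0,1],"linear":[0,0,0],"hand":0.4},{"rot":[0,0,1],"linear":[0,0,0],"hand":0.4},{"rot":[0,0,1],"linear":[0,0,0],"hand":0.4},{"rot":[0,0,1],"linear":[0,0,0],"hand":0.4},{"rot":[0,0,1],"linear":[0,0,0],"hand":0.4},{"rot":[0,0,1],"linear":[0,0,0],"hand":0.4},{"rot":[0,0,1],"linear":[0,0,0],"hand":0.4},{"rot":[0,0,1],"linear":[0,0,0],"hand":0.4},{"rot":[0,0,1],"linear":[0,0,0],"hand":0.4},{"rot":[0,0,1],"linear":[0,0,0],"hand":0.4},{"rot":[0,0,1],"linear":[0,0,0],"hand":0.4},{"rot":[0,0,1],"linear":[0,0,0],"hand":0.4}]'
python3 w.py 0.2545 -0.425 0.15 -90
```

```text
time: 6.98
tool_pos: [0.5543, 0.0271, 0.1565]
tool_rot: [2.497, 1.899, 0.007]
ft_force: [0.3, -0.1, -0.3]
gripper_width: 0.034
time: 8.65
tool_pos: [0.5525, 0.0274, 0.1519]
tool_rot: [-3.112, 0.425, 0.002]
ft_force: [-0.9, -0.2, 0.9]
gripper_width: 0.034
t8.65 xc,yc,z 0.1731 -0.5254 0.1519 toolx -0.003 -1.0 tilt z [-0.001  0.    -1.   ] F -0.4 0.8 0.9 w 0.034 q6 1.68
units now [-4.03 -3.24  0.08]
rot units [-0.    0.02 -0.03] then linear [-4.02 -3.25  0.08]
```

```bash
python3 -m jog '[{"rot":[0,0,0],"linear":[-0.6,-0.5,0],"hand":0.4},{"rot":[0,0,0],"linear":[-0.8,-0.65,0],"hand":0.4},{"rot":[0,0,0],"linear":[-0.8,-0.65,0],"hand":0.4},{"rot":[0,0,0],"linear":[-0.8,-0.65,0],"hand":0.4},{"rot":[0,0,0],"linear":[-0.6,-0.5,0],"hand":0.4},{"rot":[0,0,0],"linear":[-0.4,-0.3,0],"hand":0.4},{"rot":[0,0,0],"linear":[0,0,0],"hand":0.4},{"rot":[0,0,0],"linear":[0,0,0],"hand":0.4}]'
python3 w.py 0.2545 -0.425 0.057 -90
python3 - <<'E'
from h import *
for n in("wrist","side"):
    cv2.imwrite(f"pics/{n}5.png",ctrl.capture(n)[:,:,::-1])
E
```

```text
time: 9.32
tool_pos: [0.478, 0.1321, 0.1524]
tool_rot: [3.114, -0.417, -0.0]
ft_force: [0.7, -0.1, 0.4]
gripper_width: 0.0342
t9.32 xc,yc,z 0.2543 -0.4258 0.1524 toolx 0.002 -1.0 tilt z [-0. -0. -1.] F 0.1 -0.7 0.4 w 0.034 q6 1.87
units now [-0.03 -0.01  3.82]
rot units [0.   0.   0.03] then linear [-0.03 -0.01  3.82]
```

View pics/wrist5.png

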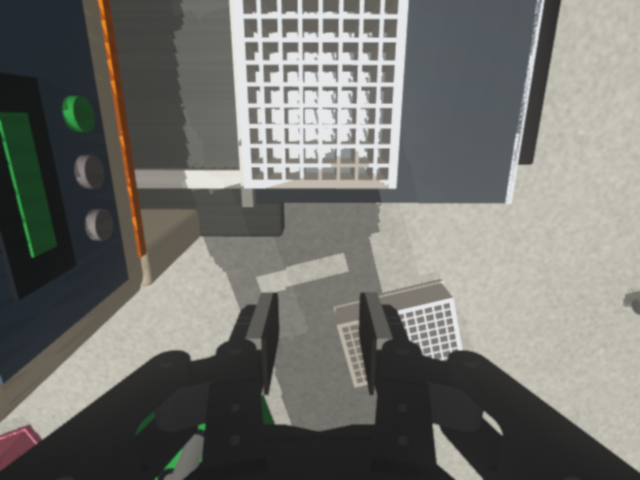

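View pics/side5.png

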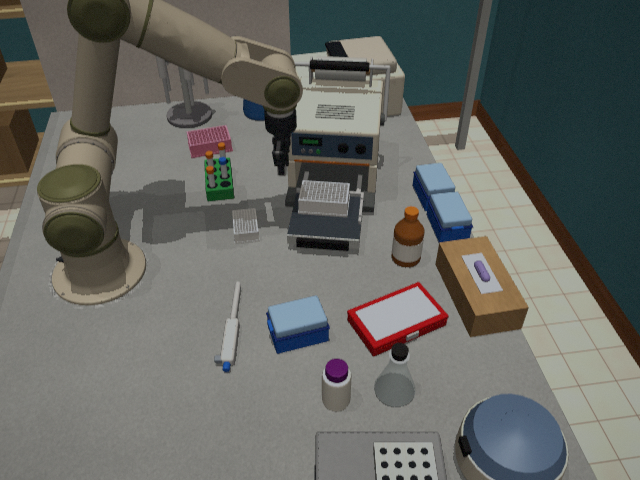

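Run:
```python
from h import *
A=np.radians(74.6);M=np.array([[np.cos(A),np.sin(A)],[-np.sin(A),np.cos(A)]])
p=ctrl.camera_params("wrist")
for n,uv,z in[("pl B+",(245,188),.094),("pl F+",(396,188),.094),("pl F top",(407,0),.094),("decoy corner",(337,322),.03),("decoy b",(334,308),.0),("decoy",(443,283),.03),("housing edge",(145,240),.05)]:
    P=cast(p,uv,z);print(n,(M@P[:2]).round(4))
```

```text
pl B+ [ 0.2941 -0.4674]
pl F+ [ 0.2121 -0.4674]
pl F top [ 0.2126 -0.5564]
decoy corner [ 0.2392 -0.3477]
decoy b [ 0.2404 -0.3442]
decoy [ 0.1575 -0.382 ]
housing edge [ 0.3741 -0.4234]
```

```bash
python3 -m jog '[{"rot":[0,0,0],"linear":[0.1,0,0.5],"hand":0.4},{"rot":[0,0,0],"linear":[0.1,0,0.9],"hand":0.4},{"rot":[0,0,0],"linear":[0.1,0,0.9],"hand":0.4},{"rot":[0,0,0],"linear":[0,0,0.9],"hand":0.4},{"rot":[0,0,0],"linear":[0,0,0.5],"hand":0.4},{"rot":[0,0,0],"linear":[0,0,0.1],"hand":0.4},{"rot":[0,0,0],"linear":[0,0,0],"hand":0.4}]'
python3 w.py
python3 -m jog '[{"rot":[0,0,0],"linear":[0.2,0,0],"hand":0.4},{"rot":[0,0,0],"linear":[0.2,0,0],"hand":0.4},{"rot":[0,0,0],"linear":[0.2,0,0],"hand":0.4},{"rot":[0,0,0],"linear":[0.2,0,0],"hand":0.4},{"rot":[0,0,0],"linear":[0.15,0,0],"hand":0.4},{"rot":[0,0,0],"linear":[0.15,0,0],"hand":0.4},{"rot":[0,0,0],"linear":[0.15,0,0],"hand":0.4},{"rot":[0,0,0],"linear":[0.15,0,0],"hand":0.4},{"rot":[0,0,0],"linear":[0.15,0,0],"hand":0.4},{"rot":[0,0,0],"linear":[0.1,0,0],"hand":0.4},{"rot":[0,0,0],"linear":[0,0,0],"hand":0.4}]'
python3 w.py 0.2545 -0.478 0.057 -90
python3 - <<'E'
from h import *
for n in("wrist","side"):
    cv2.imwrite(f"pics/{n}6.png",ctrl.capture(n)[:,:,::-1])
E
```

```text
time: 10.0
tool_pos: [0.4853, 0.1295, 0.057]
tool_rot: [3.113, -0.42, -0.002]
ft_force: [-0.1, 0.5, -0.0]
gripper_width: 0.0343
t10.00 xc,yc,z 0.2538 -0.4335 0.057 toolx 0.001 -1.0 tilt z [-0.001 -0.    -1.   ] F 0.5 0.3 -0.0 w 0.034 q6 1.87
time: 10.92
tool_pos: [0.5255, 0.1191, 0.0575]
tool_rot: [-3.114, 0.419, -0.001]
ft_force: [-0.0, 0.5, 0.6]
gripper_width: 0.034
t10.92 xc,yc,z 0.2544 -0.475 0.0575 toolx 0.001 -1.0 tilt z [ 0. -0. -1.] F 0.5 0.2 0.6 w 0.034 q6 1.84
units now [ 0.12 -0.    0.02]
rot units [-0.   -0.01  0.02] then linear [ 0.12 -0.    0.02]
```

View pics/wrist6.png

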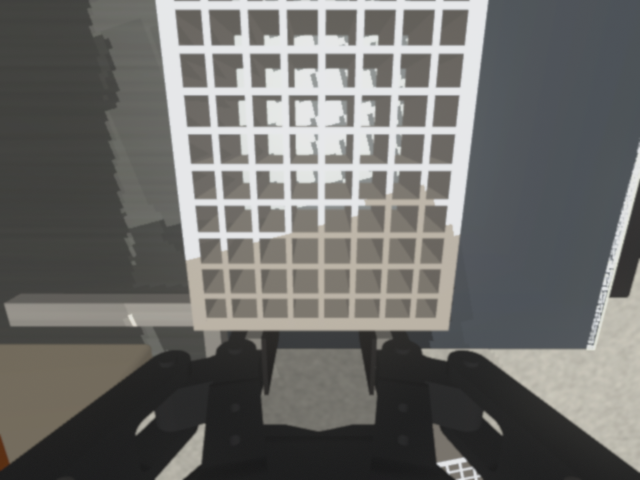

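```bash
python3 -m jog '[{"rot":[0,0,0],"linear":[0.08,0,0],"hand":0.4},{"rot":[0,0,0],"linear":[0.08,0,0],"hand":0.4},{"rot":[0,0,0],"linear":[0.08,0,0],"hand":0.4},{"rot":[0,0,0],"linear":[0,0,0],"hand":0.4}]'
python3 w.py
python3 -m jog '[{"rot":[0,0,0],"linear":[0.05,0,0],"hand":0.4},{"rot":[0,0,0],"linear":[0.05,0,0],"hand":0.4},{"rot":[0,0,0],"linear":[0,0,0],"hand":0.4}]'
python3 w.py
```

```text
time: 11.35
tool_pos: [0.5311, 0.1176, 0.0576]
tool_rot: [-3.114, 0.419, -0.001]
ft_force: [-0.3, -0.2, 0.2]
gripper_width: 0.0342
t11.35 xc,yc,z 0.2544 -0.4808 0.0576 toolx 0.001 -1.0 tilt z [ 0. -0. -1.] F -0.3 0.2 0.2 w 0.034 q6 1.84
time: 11.6
tool_pos: [0.5334, 0.117, 0.0576]
tool_rot: [-3.114, 0.419, -0.001]
ft_force: [0.9, -1.2, -0.2]
gripper_width: 0.0341
t11.60 xc,yc,z 0.2544 -0.4832 0.0576 toolx 0.002 -1.0 tilt z [ 0. -0. -1.] F -1.0 -1.2 -0.2 w 0.034 q6 1.84
```

```bash
python3 -m jog '[{"rot":[0,0,0],"linear":[0.05,0,0],"hand":0.4},{"rot":[0,0,0],"linear":[0,0,0],"hand":0.4}]'
python3 w.py
python3 -m jog '[{"rot":[0,0,0],"linear":[0.05,0,0],"hand":0.4},{"rot":[0,0,0],"linear":[0,0,0],"hand":0.4}]'
python3 w.py
```

```text
time: 11.77
tool_pos: [0.5346, 0.1167, 0.0576]
tool_rot: [-3.114, 0.419, -0.0]
ft_force: [0.3, -0.7, -0.3]
gripper_width: 0.0341
t11.77 xc,yc,z 0.2544 -0.4844 0.0576 toolx 0.002 -1.0 tilt z [ 0.  0. -1.] F -0.6 -0.5 -0.3 w 0.034 q6 1.84
time: 11.93
tool_pos: [0.5348, 0.1166, 0.0574]
tool_rot: [-3.114, 0.418, 0.003]
ft_force: [-4.1, 1.4, 1.5]
gripper_width: 0.0344
t11.93 xc,yc,z 0.2544 -0.4847 0.0574 toolx 0.002 -1.0 tilt z [-0.002  0.    -1.   ] F 0.3 4.3 1.5 w 0.034 q6 1.84
```

```bash
python3 -m jog '[{"rot":[0,0,0],"linear":[0.02,0,0],"hand":0.4},{"rot":[0,0,0],"linear":[0,0,0],"hand":0.4}]'
python3 w.py
python3 -m jog '[{"rot":[0,0,0],"linear":[-0.1,0,0],"hand":0.4},{"rot":[0,0,0],"linear":[-0.4,0,0],"hand":0.4},{"rot":[0,0,0],"linear":[-0.5,0,-0.5],"hand":0.4},{"rot":[0,0,0],"linear":[0,0,-1],"hand":0.4},{"rot":[0,0,0],"linear":[0,0,-1],"hand":0.4},{"rot":[0,0,0],"linear":[0,0,-1],"hand":0.4},{"rot":[0,0,0],"linear":[0,0,-1],"hand":0.4},{"rot":[0,0,0],"linear":[0,0,-0.5],"hand":0.4},{"rot":[0,0,0],"linear":[0,0,0],"hand":0.4},{"rot":[0,0,0],"linear":[0,0,0],"hand":0.4}]'
python3 w.py
python3 - <<'E'
from h import *
for n in("wrist","side","top"):
    cv2.imwrite(f"pics/{n}7.png",ctrl.capture(n)[:,:,::-1])
a=cv2.imread("pics/side7.png")[155:260,275:395]
cv2.imwrite("pics/side7c.png",cv2.resize(a,None,fx=5,fy=5,interpolation=cv2.INTER_CUBIC))
E
```

```text
time: 12.1
tool_pos: [0.5349, 0.1166, 0.0574]
tool_rot: [3.114, -0.418, -0.005]
ft_force: [-7.0, 1.9, 4.4]
gripper_width: 0.0345
t12.10 xc,yc,z 0.2544 -0.4847 0.0574 toolx 0.002 -1.0 tilt z [-0.003  0.    -1.   ] F -0.0 7.3 4.4 w 0.035 q6 1.84
time: 12.93
tool_pos: [0.512, 0.1228, 0.1824]
tool_rot: [-3.113, 0.419, -0.001]
ft_force: [-0.5, 0.1, -1.0]
gripper_width: 0.0341
t12.93 xc,yc,z 0.2544 -0.461 0.1824 toolx 0.002 -1.0 tilt z [ 0.001 -0.    -1.   ] F -0.0 0.5 -1.0 w 0.034 q6 1.85
```

View pics/wrist7.png

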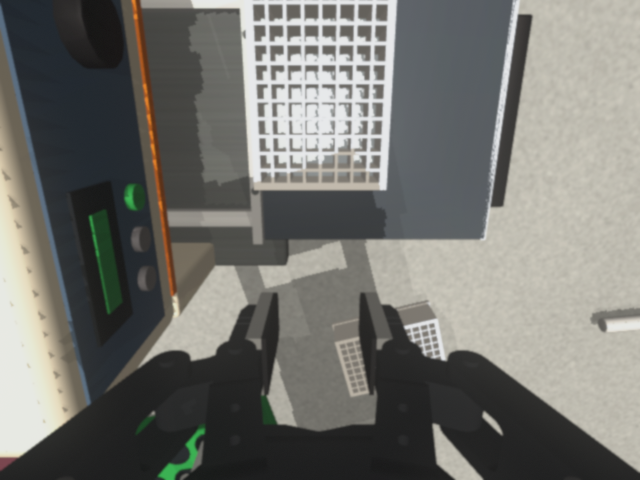

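View pics/side7c.png

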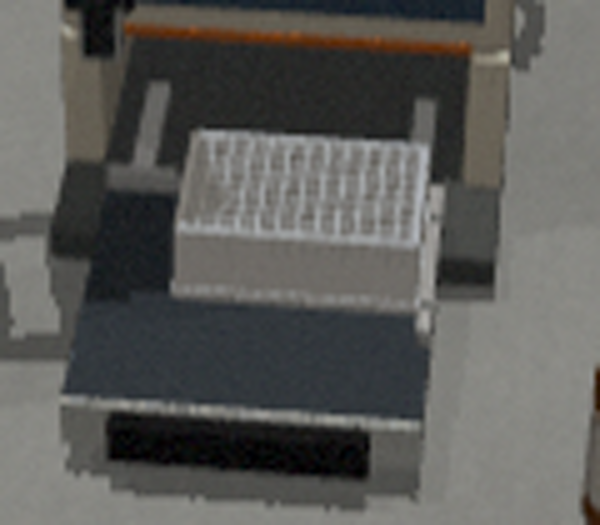

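View pics/top7.png

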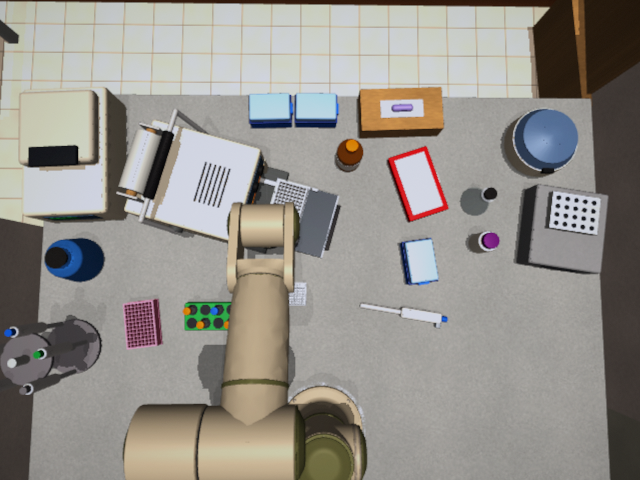

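Run:
```python
from h import *
A=np.radians(74.6);M=np.array([[np.cos(A),np.sin(A)],[-np.sin(A),np.cos(A)]])
p=ctrl.camera_params("wrist");g=cv2.imread("pics/wrist7.png",0).astype(np.float32)
for n,a,b,z in[("front",(396,10),(386,185),.094),("plus y",(258,190),(385,190),.089),("backfence inner",(263,200),(262,240),.061),("deck front",(517,20),(486,236),.05),("deck y+",(270,240),(480,240),.05)]:
    a,b,r=edge(g,a,b,5);P=[(M@cast(p,q,z)[:2]).round(4) for q in(a,b)];d=P[1]-P[0]
    print(n,a.round(1),b.round(1),r.round(2),*P,np.degrees(np.arctan2(d[1],d[0])).round(2))
```

```text
front [396.1  10. ] [386.3 185. ] 0.15 [ 0.2128 -0.5932] [ 0.2127 -0.4981] 90.06
plus y [258.  189.6] [385.  189.6] 0.0 [ 0.293  -0.4942] [ 0.2124 -0.4943] -179.93
backfence inner [260.3 200.1] [262.2 240. ] 0.15 [ 0.2963 -0.4815] [ 0.2963 -0.4514] 90.0
deck front [516.5  19.9] [485.9 236. ] 0.2 [ 0.1262 -0.5984] [ 0.1257 -0.4514] 90.19
deck y+ [270.  239.5] [480.  238.9] 0.31 [ 0.292  -0.4482] [ 0.1299 -0.449 ] -179.72
```

Both seating checks agree. Force rose on contact at the predicted TCP positions on both fences, and the plate's edges are square to the carriage within 0.1°. The view shows the plate's front edge running (396,10) to (386,185), parallel to the fence. Next is the grip bar.

```bash
python3 -m jog '[{"rot":[0,0,0],"linear":[0.2,0.45,0],"hand":0},{"rot":[0,0,0],"linear":[0.42,0.9,0],"hand":0},{"rot":[0,0,0],"linear":[0.42,0.9,0],"hand":0},{"rot":[0,0,0],"linear":[0.42,0.9,0],"hand":0},{"rot":[0,0,0],"linear":[0.42,0.9,0],"hand":0},{"rot":[0,0,0],"linear":[0.42,0.9,0],"hand":0},{"rot":[0,0,0],"linear":[0.42,0.9,0],"hand":0},{"rot":[0,0,0],"linear":[0.42,0.9,0],"hand":0},{"rot":[0,0,0],"linear":[0,0.3,0],"hand":0},{"rot":[0,0,0],"linear":[0,0,0],"hand":0}]'
python3 -m jog '[{"rot":[0,0,-0.6],"linear":[0,0,0],"hand":0},{"rot":[0,0,-1],"linear":[0,0,0],"hand":0},{"rot":[0,0,-1],"linear":[0,0,0],"hand":0},{"rot":[0,0,-1],"linear":[0,0,0],"hand":0},{"rot":[0,0,-1],"linear":[0,0,0],"hand":0},{"rot":[0,0,-1],"linear":[0,0,0],"hand":0},{"rot":[0,0,-1],"linear":[0,0,0],"hand":0},{"rot":[0,0,-1],"linear":[0,0,0],"hand":0},{"rot":[0,0,-1],"linear":[0,0,0],"hand":0},{"rot":[0,0,-1],"linear":[0,0,0],"hand":0},{"rot":[0,0,-1],"linear":[0,0,0],"hand":0},{"rot":[0,0,-1],"linear":[0,0,0],"hand":0},{"rot":[0,0,-1],"linear":[0,0,0],"hand":0},{"rot":[0,0,-1],"linear":[0,0,0],"hand":0},{"rot":[0,0,-1],"linear":[0,0,0],"hand":0},{"rot":[0,0,-1],"linear":[0,0,0],"hand":0},{"rot":[0,0,-1],"linear":[0,0,0],"hand":0},{"rot":[0,0,-1],"linear":[0,0,0],"hand":0},{"rot":[0,0,-1],"linear":[0,0,0],"hand":0},{"rot":[0,0,-1],"linear":[0,0,0],"hand":0}]'
python3 w.py 0.085 -0.54 0.03 0
```

```text
time: 13.92
tool_pos: [0.5406, -0.0699, 0.1817]
tool_rot: [-3.113, 0.423, 0.002]
ft_force: [-1.0, 0.5, -0.1]
gripper_width: -0.0003
time: 15.58
tool_pos: [0.5408, -0.0668, 0.1823]
tool_rot: [-2.495, -1.908, 0.0]
ft_force: [-0.3, -0.1, 0.2]
gripper_width: 0.0002
t15.58 xc,yc,z 0.0792 -0.5391 0.1823 toolx 1.0 0.004 tilt z [-0.001  0.    -1.   ] F -0.2 0.2 0.2 w 0.0 q6 -0.07
units now [0.23 0.04 6.09]
rot units [-0.01 -0.    0.05] then linear [0.23 0.04 6.09]
```

```bash
python3 -m jog '[{"rot":[0,0,0],"linear":[0,0,0.6],"hand":0},{"rot":[0,0,0],"linear":[0,0,1],"hand":0},{"rot":[0,0,0],"linear":[0,0,1],"hand":0},{"rot":[0,0,0],"linear":[0,0,1],"hand":0},{"rot":[0,0,0],"linear":[0,0,1],"hand":0},{"rot":[0,0,0],"linear":[0,0,0.8],"hand":0},{"rot":[0,0,0],"linear":[0,0,0.5],"hand":0},{"rot":[0,0,0],"linear":[0,0,0.15],"hand":0},{"rot":[0,0,0],"linear":[0,0,0],"hand":0}]'
python3 w.py
python3 -m jog '[{"rot":[0,0,0],"linear":[0.2,0,0],"hand":0},{"rot":[0,0,0],"linear":[0.2,0,0],"hand":0},{"rot":[0,0,0],"linear":[0.2,0,0],"hand":0},{"rot":[0,0,0],"linear":[0.2,0,0],"hand":0},{"rot":[0,0,0],"linear":[0.1,0,0],"hand":0},{"rot":[0,0,0],"linear":[0.1,0,0],"hand":0},{"rot":[0,0,0],"linear":[0.06,0,0],"hand":0},{"rot":[0,0,0],"linear":[0.06,0,0],"hand":0},{"rot":[0,0,0],"linear":[0,0,0],"hand":0}]'
python3 w.py
python3 - <<'E'
from h import *
for n in("wrist",):
    cv2.imwrite(f"pics/{n}8.png",ctrl.capture(n)[:,:,::-1])
E
```

```text
time: 16.33
tool_pos: [0.5405, -0.067, 0.0306]
tool_rot: [-2.498, -1.902, 0.002]
ft_force: [-0.6, 0.3, 0.5]
gripper_width: 0.0001
t16.33 xc,yc,z 0.0789 -0.5389 0.0306 toolx 1.0 -0.0 tilt z [-0.002  0.001 -1.   ] F 0.1 0.7 0.5 w 0.0 q6 -0.07
time: 17.08
tool_pos: [0.5485, -0.0416, 0.0316]
tool_rot: [2.499, 1.902, -0.002]
ft_force: [-2.5, -4.4, 3.0]
gripper_width: -0.0003
t17.08 xc,yc,z 0.1055 -0.5399 0.0316 toolx 1.0 -0.001 tilt z [-0.    -0.002 -1.   ] F -4.9 1.3 3.0 w -0.0 q6 -0.02
```

View pics/wrist8.png

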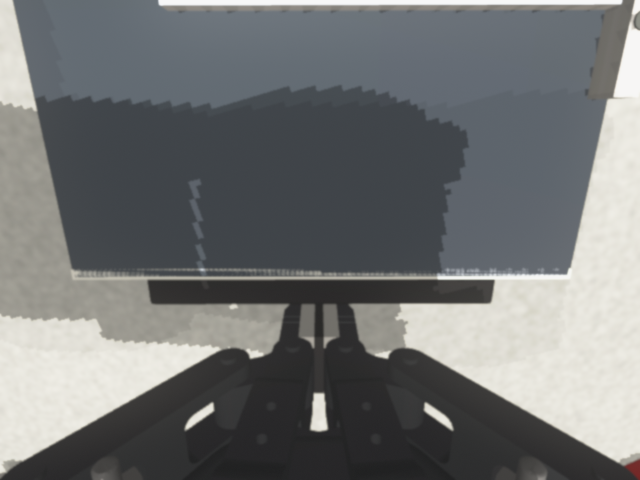

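```bash
python3 -m jog '[{"rot":[0,0,0],"linear":[0.05,0,0],"hand":0},{"rot":[0,0,0],"linear":[0.08,0,0],"hand":0},{"rot":[0,0,0],"linear":[0.11,0,0],"hand":0},{"rot":[0,0,0],"linear":[0.14,0,0],"hand":0},{"rot":[0,0,0],"linear":[0.17,0,0],"hand":0},{"rot":[0,0,0],"linear":[0.2,0,0],"hand":0},{"rot":[0,0,0],"linear":[0.2,0,0],"hand":0},{"rot":[0,0,0],"linear":[0.2,0,0],"hand":0},{"rot":[0,0,0],"linear":[0.2,0,0],"hand":0},{"rot":[0,0,0],"linear":[0.2,0,0],"hand":0},{"rot":[0,0,0],"linear":[0.2,0,0],"hand":0},{"rot":[0,0,0],"linear":[0.2,0,0],"hand":0},{"rot":[0,0,0],"linear":[0.2,0,0],"hand":0},{"rot":[0,0,0],"linear":[0.2,0,0],"hand":0},{"rot":[0,0,0],"linear":[0.15,0,0],"hand":0},{"rot":[0,0,0],"linear":[0.1,0,0],"hand":0},{"rot":[0,0,0],"linear":[0.05,0,0],"hand":0},{"rot":[0,0,0],"linear":[0,0,0],"hand":0}]'
python3 w.py
python3 - <<'E'
from h import *
for n in("wrist","side"):
    cv2.imwrite(f"pics/{n}9.png",ctrl.capture(n)[:,:,::-1])
E
```

```text
time: 18.63
tool_pos: [0.5661, 0.0223, 0.0316]
tool_rot: [2.499, 1.902, -0.002]
ft_force: [-2.7, -4.8, 2.5]
gripper_width: 0.0003
t18.63 xc,yc,z 0.1718 -0.5398 0.0316 toolx 1.0 -0.001 tilt z [-0.001 -0.001 -1.   ] F -5.4 1.3 2.5 w 0.0 q6 0.10
```

View pics/wrist9.png

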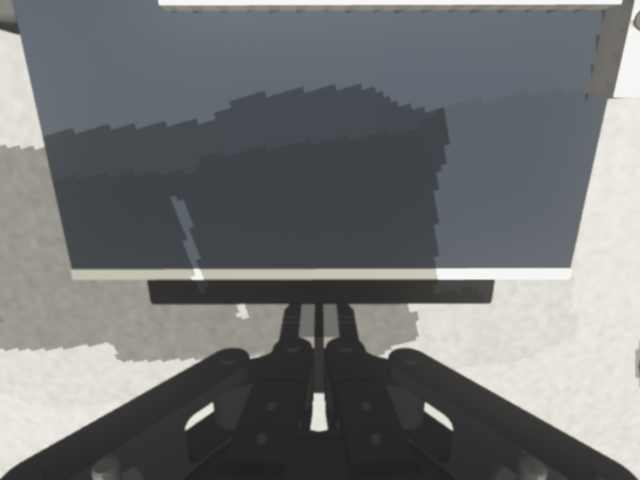

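View pics/side9.png

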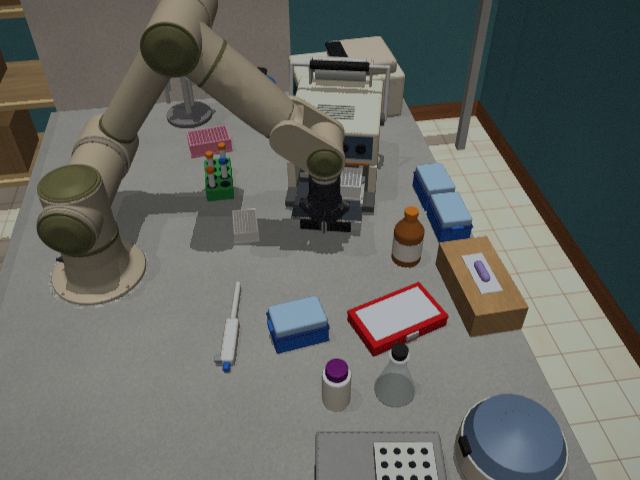

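```bash
python3 -m jog '[{"rot":[0,0,0],"linear":[0.05,0,0],"hand":0},{"rot":[0,0,0],"linear":[0.08,0,0],"hand":0},{"rot":[0,0,0],"linear":[0.11,0,0],"hand":0},{"rot":[0,0,0],"linear":[0.14,0,0],"hand":0},{"rot":[0,0,0],"linear":[0.17,0,0],"hand":0},{"rot":[0,0,0],"linear":[0.2,0,0],"hand":0},{"rot":[0,0,0],"linear":[0.2,0,0],"hand":0},{"rot":[0,0,0],"linear":[0.2,0,0],"hand":0},{"rot":[0,0,0],"linear":[0.2,0,0],"hand":0},{"rot":[0,0,0],"linear":[0.2,0,0],"hand":0},{"rot":[0,0,0],"linear":[0.2,0,0],"hand":0},{"rot":[0,0,0],"linear":[0.2,0,0],"hand":0},{"rot":[0,0,0],"linear":[0.15,0,0],"hand":0},{"rot":[0,0,0],"linear":[0.12,0,0],"hand":0},{"rot":[0,0,0],"linear":[0.09,0,0],"hand":0},{"rot":[0,0,0],"linear":[0.06,0,0],"hand":0},{"rot":[0,0,0],"linear":[0.03,0,0],"hand":0},{"rot":[0,0,0],"linear":[0,0,0],"hand":0}]'
python3 w.py
python3 - <<'E'
from h import *
A=np.radians(74.6);M=np.array([[np.cos(A),np.sin(A)],[-np.sin(A),np.cos(A)]])
cv2.imwrite("pics/top10.png",ctrl.capture("top")[:,:,::-1]);cv2.imwrite("pics/side10.png",ctrl.capture("side")[:,:,::-1])
a=cv2.imread("pics/side10.png")[100:260,275:395]
cv2.imwrite("pics/side10c.png",cv2.resize(a,None,fx=3.7,fy=3.7,interpolation=cv2.INTER_CUBIC))
E
```

```text
time: 20.23
tool_pos: [0.5819, 0.08, 0.0315]
tool_rot: [2.499, 1.902, -0.003]
ft_force: [-2.9, -6.0, 3.8]
gripper_width: 0.0002
t20.23 xc,yc,z 0.2317 -0.5398 0.0315 toolx 1.0 -0.001 tilt z [-0.001 -0.002 -1.   ] F -6.5 1.2 3.8 w 0.0 q6 0.21
```

View pics/side10c.png

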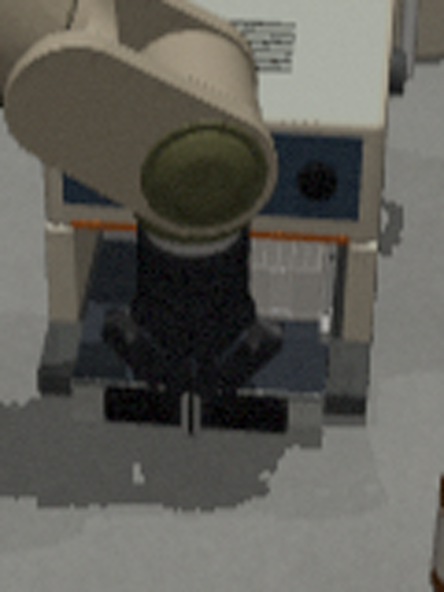

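```bash
python3 -m jog '[{"rot":[0,0,0],"linear":[0.04,0,0],"hand":0},{"rot":[0,0,0],"linear":[0.06,0,0],"hand":0},{"rot":[0,0,0],"linear":[0.06,0,0],"hand":0},{"rot":[0,0,0],"linear":[0.06,0,0],"hand":0},{"rot":[0,0,0],"linear":[0,0,0],"hand":0}]'
python3 w.py
python3 -m jog '[{"rot":[0,0,0],"linear":[0.04,0,0],"hand":0},{"rot":[0,0,0],"linear":[0.06,0,0],"hand":0},{"rot":[0,0,0],"linear":[0.06,0,0],"hand":0},{"rot":[0,0,0],"linear":[0,0,0],"hand":0}]'
python3 w.py
```

```text
time: 20.75
tool_pos: [0.5834, 0.0853, 0.0315]
tool_rot: [2.5, 1.902, -0.003]
ft_force: [-3.4, -5.7, 3.4]
gripper_width: -0.0003
t20.75 xc,yc,z 0.2371 -0.5398 0.0315 toolx 1.0 -0.001 tilt z [-0.001 -0.002 -1.   ] F -6.4 1.8 3.4 w -0.0 q6 0.22
time: 21.08
tool_pos: [0.5845, 0.0891, 0.0315]
tool_rot: [2.5, 1.902, -0.003]
ft_force: [-3.5, -5.5, 3.3]
gripper_width: 0.0002
t21.08 xc,yc,z 0.2411 -0.5398 0.0315 toolx 1.0 -0.001 tilt z [-0.001 -0.002 -1.   ] F -6.2 1.9 3.3 w 0.0 q6 0.23
```

```bash
for i in 1 2; do :; done
python3 -m jog '[{"rot":[0,0,0],"linear":[0.05,0,0],"hand":0},{"rot":[0,0,0],"linear":[0.06,0,0],"hand":0},{"rot":[0,0,0],"linear":[0.06,0,0],"hand":0},{"rot":[0,0,0],"linear":[0,0,0],"hand":0}]' >/dev/null
python3 w.py
python3 -m jog '[{"rot":[0,0,0],"linear":[0.05,0,0],"hand":0},{"rot":[0,0,0],"linear":[0.05,0,0],"hand":0},{"rot":[0,0,0],"linear":[0,0,0],"hand":0}]' >/dev/null
python3 w.py
python3 -m jog '[{"rot":[0,0,0],"linear":[0.05,0,0],"hand":0},{"rot":[0,0,0],"linear":[0.05,0,0],"hand":0},{"rot":[0,0,0],"linear":[0,0,0],"hand":0}]' >/dev/null
python3 w.py
```

```text
t21.42 xc,yc,z 0.243 -0.5398 0.0315 toolx 1.0 -0.001 tilt z [-0.004 -0.006 -1.   ] F -22.2 3.5 7.9 w -0.0 q6 0.23
t21.67 xc,yc,z 0.243 -0.5398 0.0315 toolx 1.0 -0.0 tilt z [-0.006 -0.009 -1.   ] F -34.9 4.4 11.2 w 0.0 q6 0.24
t21.92 xc,yc,z 0.2432 -0.5398 0.0315 toolx 1.0 -0.0 tilt z [-0.009 -0.013 -1.   ] F -49.7 5.8 14.1 w -0.0 q6 0.24
```

The force rose sharply with no travel, so the carriage is against its end stop. I'll back off, lift clear and check.

```bash
python3 -m jog '[{"rot":[0,0,0],"linear":[-0.15,0,0],"hand":0},{"rot":[0,0,0],"linear":[-0.15,0,0],"hand":0},{"rot":[0,0,0],"linear":[-0.6,0,0],"hand":0},{"rot":[0,0,0],"linear":[-1,0,0],"hand":0},{"rot":[0,0,0],"linear":[-1,0,0],"hand":0},{"rot":[0,0,0],"linear":[-1,0,0],"hand":0},{"rot":[0,0,0],"linear":[-1,0,0],"hand":0},{"rot":[0,0,0],"linear":[-0.5,0,-0.5],"hand":0},{"rot":[0,0,0],"linear":[0,0,-1],"hand":0},{"rot":[0,0,0],"linear":[0,0,-1],"hand":0},{"rot":[0,0,0],"linear":[0,0,-0.5],"hand":0},{"rot":[0,0,0],"linear":[0,0,0],"hand":0},{"rot":[0,0,0],"linear":[0,0,0],"hand":0}]'
python3 w.py
python3 - <<'E'
from h import *
for n in("wrist","side","top"):
    cv2.imwrite(f"pics/{n}11.png",ctrl.capture(n)[:,:,::-1])
E
```

```text
time: 23.0
tool_pos: [0.5516, -0.0309, 0.1071]
tool_rot: [2.499, 1.902, 0.002]
ft_force: [-0.3, 0.5, 0.2]
gripper_width: 0.0003
t23.00 xc,yc,z 0.1167 -0.54 0.1071 toolx 1.0 -0.001 tilt z [ 0.002 -0.    -1.   ] F 0.4 0.5 0.2 w 0.0 q6 0.00
```

View pics/wrist11.png

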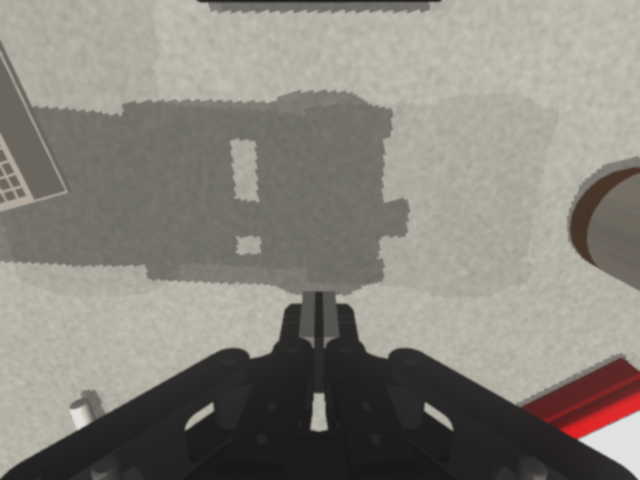

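View pics/side11.png

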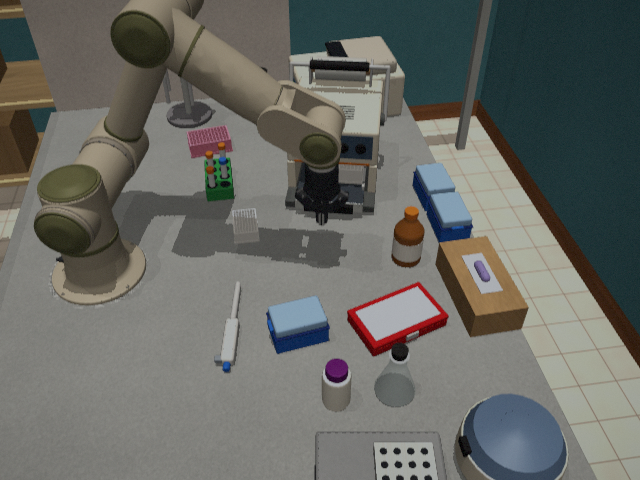

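```bash
python3 -m jog '[{"rot":[0,0,0],"linear":[-0.3,0,-0.8],"hand":0},{"rot":[0,0,0],"linear":[-0.8,0,-1],"hand":0},{"rot":[0,0,0],"linear":[-0.8,-0.6,-0.8],"hand":0},{"rot":[0,0,0],"linear":[-0.6,-0.8,0],"hand":0},{"rot":[0,0,0],"linear":[-0.6,-0.8,0],"hand":0},{"rot":[0,0,0],"linear":[-0.6,-0.8,0],"hand":0},{"rot":[0,0,0],"linear":[-0.6,-0.8,0],"hand":0},{"rot":[0,0,0],"linear":[-0.6,-0.8,0],"hand":0},{"rot":[0,0,0],"linear":[-0.6,-0.5,0],"hand":0},{"rot":[0,0,0],"linear":[0,0,0],"hand":0},{"rot":[0,0,0],"linear":[0,0,0],"hand":0}]'
python3 - <<'E'
from h import *
for n in("wrist","side","top"):
    cv2.imwrite(f"pics/{n}12.png",ctrl.capture(n)[:,:,::-1])
a=cv2.imread("pics/side12.png")[130:230,275:395]
cv2.imwrite("pics/side12c.png",cv2.resize(a,None,fx=6,fy=6,interpolation=cv2.INTER_CUBIC))
A=np.radians(74.6);M=np.array([[np.cos(A),np.sin(A)],[-np.sin(A),np.cos(A)]])
p=ctrl.camera_params("side");g=cv2.imread("pics/side12.png",0).astype(np.float32)
# predicted pixels for home position: shift .1377 beyond start
for s in(.137,):
  for n,x,y,z in[("plate F+ top",.2118,-.4957,.094),("plate F- top",.2118,-.6235,.094),("plate F+ bottom",.2118,-.4957,.05),("plate F- bottom",.2118,-.6235,.05),("bar+",.1186,-.4758,.048),("bar-",.1186,-.6034,.048),("deckF-",.126,-.629,.05)]:
    X=np.r_[M.T@[x+s,y],z];q=proj(p,X);print(n,q.round(1),"crop",((q-[275,130])*6).round(0))
E
```

```text
time: 24.07
tool_pos: [0.3913, -0.1299, 0.171]
tool_rot: [-2.501, -1.9, 0.0]
ft_force: [0.6, -0.3, 0.6]
gripper_width: 0.0002
plate F+ top [314.2 168.7] crop [235. 232.]
plate F- top [361.7 171.6] crop [520. 250.]
plate F+ bottom [314.4 181.7] crop [236. 310.]
plate F- bottom [361.  184.7] crop [516. 328.]
bar+ [302.7 203.3] crop [166. 440.]
bar- [351.  206.6] crop [456. 459.]
deckF- [361.  204.8] crop [516. 449.]
```

View pics/side12c.png

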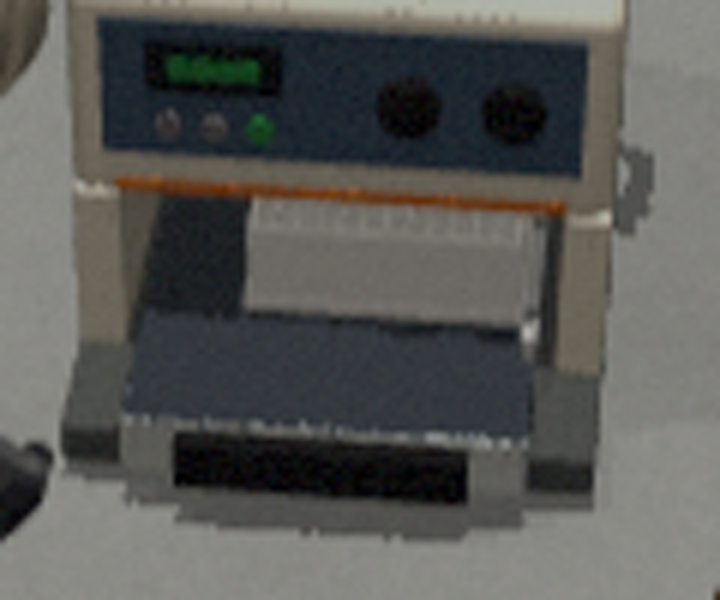

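View pics/top12.png

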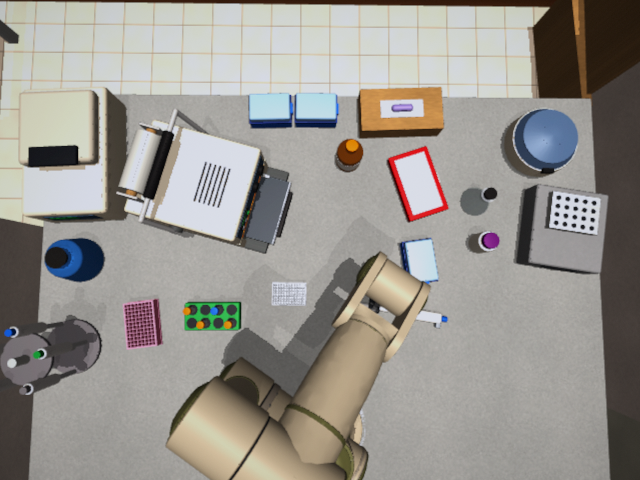

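View pics/wrist12.png

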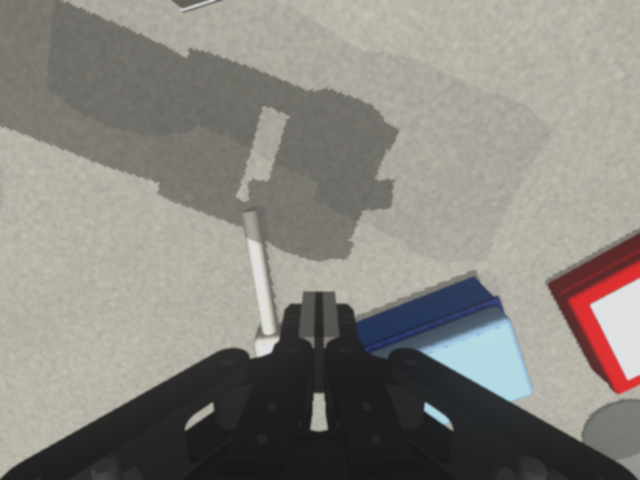

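Side view: the plate stands inside the mouth at about (321,175), with the carriage in, and the bystanders haven't moved. I'll take one precise wrist view of the plate against the deck before handing in.

```bash
python3 w.py 0.225 -0.56 0.171 0
```

```text
t24.22 xc,yc,z -0.0206 -0.4124 0.171 toolx 1.0 -0.001 tilt z [-0.  0. -1.] F -0.1 0.8 -0.7 w -0.0 q6 -0.34
units now [9.83 5.9  0.  ]
rot units [-0.01 -0.   -0.01] then linear [9.83 5.9  0.  ]
```

```bash
python3 -m jog '[{"rot":[0,0,0],"linear":[0.4,0.3,0],"hand":0},{"rot":[0,0,0],"linear":[0.9,0.55,0],"hand":0},{"rot":[0,0,0],"linear":[0.9,0.55,0],"hand":0},{"rot":[0,0,0],"linear":[0.9,0.55,0],"hand":0},{"rot":[0,0,0],"linear":[0.9,0.55,0],"hand":0},{"rot":[0,0,0],"linear":[0.9,0.55,0],"hand":0},{"rot":[0,0,0],"linear":[0.9,0.55,0],"hand":0},{"rot":[0,0,0],"linear":[0.9,0.55,0],"hand":0},{"rot":[0,0,0],"linear":[0.9,0.55,0],"hand":0},{"rot":[0,0,0],"linear":[0.9,0.55,0],"hand":0},{"rot":[0,0,0],"linear":[0.7,0.4,0],"hand":0},{"rot":[0,0,0],"linear":[0.4,0.2,0],"hand":0},{"rot":[0,0,0],"linear":[0,0,0],"hand":0},{"rot":[0,0,0],"linear":[0,0,0],"hand":0}]'
python3 w.py
python3 - <<'E'
from h import *
p=ctrl.camera_params("wrist");import pickle;pickle.dump(p,open("p13","wb"))
cv2.imwrite(f"pics/wrist13.png",ctrl.capture("wrist")[:,:,::-1])
E
```

```text
time: 25.38
tool_pos: [0.5965, 0.0632, 0.1705]
tool_rot: [-2.498, -1.904, 0.002]
ft_force: [0.0, -1.5, 0.3]
gripper_width: 0.0001
t25.38 xc,yc,z 0.2194 -0.5583 0.1705 toolx 1.0 0.0 tilt z [-0.001 -0.    -1.   ] F -1.5 -0.4 0.3 w 0.0 q6 0.18
```

View pics/wrist13.png

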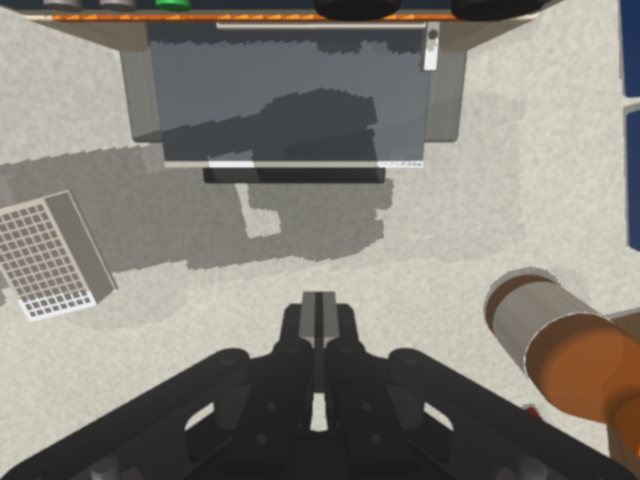

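Run:
```python
from h import *
import pickle
A=np.radians(74.6);M=np.array([[np.cos(A),np.sin(A)],[-np.sin(A),np.cos(A)]])
p=pickle.load(open("p13","rb"));im=cv2.imread("pics/wrist13.png");g=im.astype(np.float32).mean(2)
for n,a,b,z,s in[("plate bottom",(220,27),(420,27),.05,0),("deck front",(168,166),(422,166),.05,0),("bar",(206,183),(383,183),.048,0),("sidefence inner",(425,40),(424,68),.061,0),("deck +y",(153,60),(163,155),.05,0)]:
    a,b,r=edge(g,a,b,4,sgn=s);P=[(M@cast(p,q,z)[:2]).round(4) for q in(a,b)];d=P[1]-P[0]
    print(n,a.round(1),b.round(1),r.round(2),*P,np.degrees(np.arctan2(d[1],d[0])).round(2))
c=im[0:90,180:470];cv2.imwrite("pics/w13c.png",cv2.resize(c,None,fx=2.7,fy=2.7,interpolation=cv2.INTER_CUBIC))
```

```text
plate bottom [220.   27.4] [420.   27.4] 0.0 [ 0.3527 -0.4948] [ 0.3527 -0.6204] -90.0
deck front [168.  167.5] [422.  167.2] 0.08 [ 0.2656 -0.4515] [ 0.2659 -0.629 ] -89.9
bar [206.  182.6] [383.  182.6] 0.0 [ 0.2547 -0.4765] [ 0.2548 -0.6027] -89.95
sidefence inner [425.8  40.1] [423.4  67.9] 0.11 [ 0.3436 -0.6218] [ 0.3281 -0.6217] 179.63
deck +y [151.   60.3] [163.6 154.9] 0.2 [ 0.3339 -0.4489] [ 0.2742 -0.4495] -179.42
```

View pics/w13c.png

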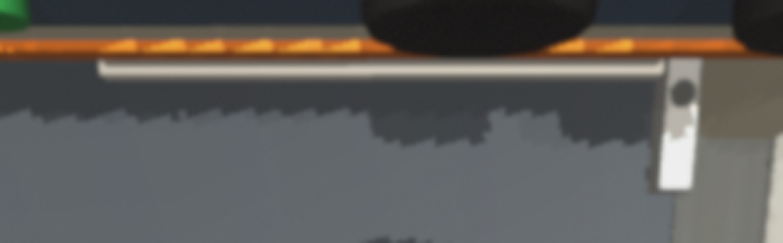

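Run:
```python
from h import *
import pickle
A=np.radians(74.6);M=np.array([[np.cos(A),np.sin(A)],[-np.sin(A),np.cos(A)]])
p=pickle.load(open("p13","rb"))
for q,z in[((300,20),.117),((133,141),.032),((457,141),.032)]: print((M@cast(p,q,z)[:2]).round(4))
```

```text
[ 0.3418 -0.5481]
[ 0.2826 -0.421 ]
[ 0.2827 -0.6579]
```

The housing face is at x = 0.342 and the bar face at 0.255, a gap of 87 mm, which is the stated home position. Handing in.

```bash
python3 -c "
from rig import ctrl
print(ctrl.job_done())"
```

```text
the job is handed in; nothing more can be done
None
```

I pushed the plate square into the corner of the carriage and pushed the carriage fully home, then handed the job in. The last picture before hand-in was at about 25.4 s of the 61 s allowed. No verdict was reported.

- **Plate against the fences:** I pushed it to the back fence with both open fingers and to the side fence with the half-open fingers. Contact forces rose to 5 N and 7 N at the predicted positions.
- **Carriage home:** I pushed the grip bar until it met the end stop, with about 50 N on the fingertips. The bar face measured 87 mm in front of the housing, which is the stated home distance.
- **Final plate position:** The last wrist picture shows the plate square to the carriage within about 0.1° and touching the side fence. It shifted only about 0.3 mm while the carriage slid in.
- **Check that disagreed:** The plate's front edge measured 1 to 2 mm deeper than a snug fit allows. The plate cannot go past the fence, so I put this down to the roughly 2 mm camera calibration error.
- **Other things on the bench:** They look unmoved in the last full views, taken just before the final check; I judged this by eye.

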